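# Screw home the cap of a bangle display spindle

## Robot

A 6-joint arm with a two-finger parallel gripper is mounted at the origin on the work surface. World frame = base frame: x ahead of the robot, y to its left, z up, the work surface at z = 0. Lengths are in mm, angles in rad, forces in N, time in s.
With the tool pointing down it reaches from about 300 to 1000 mm from the base axis. Payload 5.1 kg.
Tool frame: the origin (TCP) lies at the very end of the fingers, on their centre line; the grasp point (between the pads) lies 19 mm behind it; z points along the fingers, x is the direction in which the jaws open and shut, and the axes are right-handed (so a half turn about z gives the same grasp; the last joint's range is limited). The gripper opens to 95 mm and grips with 3 to 60 N. Pads are 20 mm wide; open, the fingers measure 119 mm over their backs; the gripper's body (75 mm by 180 mm) begins 59 mm behind the grasp point.
Start: joints at [-1.412, 0.124, 1.65, -0, 1.367, -0.083], TCP at [155.61, -631.086, 214.656] pointing down, gripper open.
Joint ranges: [-2.61, 2.61], [-1.02, 2.33], [0.03, 2.71], [-1.35, 4.49], [0.32, 2.68], [-2.91, 2.91]. Speed limits (rad/s): [2.57, 2.57, 3.14, 3.14, 3.14, 3.14].

## Interface

Orientations are given as a unit quaternion [w, x, y, z].
In Python, from cell import telemetry, imaging, ticket, boxes_of gives the robot as it stands.
- The arm moves only by the tool play_rows, never from a script. Its argument "series" is a list of rows, each an object with "travel": the shift along the tool's x, y, z in mm, a list of three; "twist": the turn, a rotation vector about the tool's x, y, z in rad, a list of three; "hand": the finger opening in mm, from 0 to 95.1. In form: [{"travel": [x, y, z], "twist": [ax, ay, az], "hand": hand}, ...]. A call has 1 to 12 rows; each row shifts and turns the pose as measured when the row begins, along the tool's axes as they then stand; what a row does not reach is not made up. A row lasts 1/10 s, in which the tool goes at most 50 mm and 8.59 degrees, less where a joint would pass 70% of its speed; a pose out of reach is approached as far as the arm can. A call with a gripper value outside its range is refused whole. The fingers move at their own pace and stop on an object; "newtons" is the grip in N (left out, the last holds). Time passes only in rows, so rows that do not move let the fingers close. It gives the time, the measured TCP pose, the force and the opening at its end, in the units of the state.
- telemetry.read_state(): the state, without advancing time (a new reading comes with each control period).
- imaging.grab_frame(name): name is "scene" or "top"; returns the picture (480x640x3 uint8, red, green, blue); there is no depth.
- imaging.camera_model(name): a dict with "fov_y" (degrees; the focal length in pixels is half the picture's height over the tangent of half this angle, whatever the lens; pixels are square), "cx", "cy" (the principal point, pixels), "k1" (the pictures are not rectified: a ray, as slopes to the right and down, at radius r is drawn at 1 + k1 r^2 times it, then the intrinsics apply), "R" (3x3) and "t" (3): a world point X has camera coordinates R X + t. Camera axes: x right, y down, z forward; pixel columns grow to the right and rows downward; lengths in mm; the calibration is good to about 2 mm. A picture is of the moment at which its call begins. camera_model takes no time and is no camera call.
- ticket.job_done(): hands the job in, once; it reports no verdict.
Trained networks look in the newest picture that a camera, given by its name, has taken for a name from the list of things; names that differ only in an ending like _2 or _b are one class to them, and where a whole thing is asked for, a point or a joint stands for the part that bears it (a point fixed in the world has none). Each returns a list of dicts, best first, with "score" (0 to 1); they miss things now and then, are a little off and sometimes report something else, mostly with a low value. They report only what shows in the picture. A call takes as long as a camera call.
- boxes_of(camera, target): "pixel" ([column, row] in pixels, amid what is visible of it).
The state is a dict: "clock": time; "q": joint angles; "qd": joint speeds; "tau": joint torques, N m; "ee_pos": TCP position; "eef_rot": TCP orientation; "wrist_force": force on the tool from outside, world axes, zero at the start; "moment": the same for the moment, N m; "gripper_width": opening from 0.0 (shut) to 1.0 (fully open).
Only numpy, scipy, OpenCV 4.12 (cv2) and the standard library are available. Lean on these libraries where they do the work, as an engineer would, in place of code of your own. Each camera call takes 0.05 s, during which the arm holds its last target.

## Task

On the shop counter, the bangle spindle's wooden cap has only been set loosely on its thread and stands proud of the bangles. Without lifting it off, turn the cap gently backwards (anticlockwise from above) until you feel it drop into the thread, then screw it clockwise until it is fully home against its stop and let go. Never force it when it binds, and leave the other goods on the counter where they are.

Things in the scene. Friction and masses are not known exactly. Their poses are not given: they have to be found in the camera images.
- cap_grip (a point): Centre of the grip bar of the loose cap. The cap is wooden, about 90 g: a hollow drum 55 mm across, 28 mm high, flat on top, with a 68 mm flange round its foot; on the drum an upright metal bar 46 mm long, 14 mm thick, 24 mm high. This point is half-way up the bar, 12 mm above the drum's top, on the cap's axis. x: along the bar; z: up.
- cap: The same cap; origin at the centre of its underside, 40 mm below cap_grip, same axes. Three lugs inside, 120 degrees apart. It has about 1.5 mm of sideways play and does not spring back. Held up by the fingers it cannot drop in: let it down or press lightly (2 to 6 N). Contact force between cap and thread must stay below 30 N.
- stand_neck (a point): Point on the spindle's upright axis, 150 mm above the counter, inside the cap. Heights of cap_grip above it: 38 mm at the start (lugs on the flat tops of the three thread ends), about 29.5 mm once dropped into the thread's entries, 23.2 mm fully home.
- stand: The spindle under the cap, fixed to the counter; origin under its foot (110 mm across). Bangles 61 mm across up to 128 mm high. The angle of its thread is unknown (not this yaw). From the start the entry lies within a quarter turn anticlockwise; only 22 degrees wide, with a hard rib just beyond. From an entry the cap turns 75 to 100 degrees clockwise, sinking 6.3 mm on the way, to a hard stop.
- stand2: Bystander: a similar spindle, 20 mm lower, fixed, its cap already closed. Turning the loose cap clockwise before it has dropped in runs its lugs against a hard rib.
- bangle_a: Bystander: loose bangle, 68 mm across, lying flat.
- bangle_b: Bystander: loose bangle, 68 mm across, lying flat.
- bangle_c: Bystander: loose bangle, 68 mm across, lying flat.
- gift_box: Bystander: small carton, 75 x 75 x 45 mm.
- scent: Bystander: small amber bottle, 100 mm high.
- calculator: Bystander: flat grey slab of a calculator, 140 x 85 x 16 mm.
- pot: Bystander: low white jar, 60 mm high.

How it is judged (in metres and radians):
On the way:
1. the cap has dropped into the thread, level (z of cap_grip in the frame of stand_neck below 0.032 m and horizontal distance between cap_grip and stand_neck below 0.005 m and angle between cap_grip's own z axis and vertical below 0.07 rad), for 0.1 s.
At the end, for the whole second after the job is handed in: The cap sits fully home on the spindle's thread (grip-bar centre no more than 24.3 mm above stand_neck, 1.1 mm above fully home), level within 4 degrees, within 5 mm of the axis, at rest and released (z of cap_grip in the frame of stand_neck below 0.0243 m and horizontal distance between cap_grip and stand_neck below 0.005 m and angle between cap_grip's own z axis and vertical below 0.07 rad and linear speed of cap below 0.01 m/s and angular speed of cap below 0.1 rad/s); the robot touches nothing.
It fails at once if the cap is forced against the thread (30 N or more) (contact force between cap and neck above 30 N).
It fails at once if the cap is lifted off the thread (more than 8 mm above where it stood) (z of cap_grip in the frame of stand_neck above 0.046 m).
It fails at once if another thing on the counter is moved by more than 15 mm (distance of any of bangle_a, bangle_b, bangle_c, gift_box, scent, calculator, pot from where it was at the start of the episode above 0.015 m).
It also fails if it takes over 72 s, if anything falls off the work surface, if the arm or the gripper's body presses on something with over 40 N, if the wrist force passes 120 N, or if a joint passes its speed limit or range.

## Working session

There is one attempt and no reset: what is moved stays moved. The work goes in short steps, Python scripts to look and compute and a tool call to move; the robot and the scene stay as the last step left them, time stands still between calls to the robot, and variables do not carry over. Pictures are saved under pics/ and viewed, and the job is handed in when it is done.

Besides the shell and the picture viewer there is one more tool, called as a command line: name --argument value ..., lists and objects as JSON in quotes. play_rows: Moves the arm, as the interface text tells. Its arguments: {"type":"object","properties":{"series":{"type":"array","items":{"type":"object","properties":{"travel":{"type":"array","items":{"type":"number"}},"twist":{"type":"array","items":{"type":"number"}},"hand":{"type":"number"}}}},"newtons":{"type":"number"}},"required":["series"]}

```bash
mkdir -p pics; ls
python3 - <<'E'
from cell import telemetry, imaging, boxes_of
import cv2
print(telemetry.read_state())
for c in("scene","top"):
    im=imaging.grab_frame(c); cv2.imwrite(f"pics/{c}0.png",im[:,:,::-1]); print(c,imaging.camera_model(c))
    for n in("cap_grip","cap","stand","stand2"): print(n,[( [round(v) for v in d["pixel"]],round(d["score"],2)) for d in boxes_of(c,n)])
E
```

```text
pics
{'clock': 0.0, 'q': array([-1.41160631e+00,  1.24501775e-01,  1.65168518e+00, -1.00490644e-05,
        1.36749914e+00, -8.25830220e-02]), 'qd': array([ 9.53865321e-04,  1.03809648e-03, -1.20523712e-04, -1.88471257e-04,
       -8.83546612e-04,  1.19397592e-05]), 'tau': array([-2.01610943e-03, -4.17603815e+01, -3.59933639e+01,  7.73163862e-02,
        4.89769026e-02, -1.49995290e-04]), 'ee_pos': array([ 155.50210405, -630.45510712,  213.38260119]), 'eef_rot': array([-7.07647986e-04,  7.87218235e-01, -6.16673621e-01, -7.71287126e-04]), 'wrist_force': array([-0.37113549,  0.69501514, -0.50241152]), 'moment': array([ 0.02093969, -0.03237724, -0.00641453]), 'gripper_width': 1.000136876496254}
scene {'fov_y': 42.999838932167364, 'cx': 310.05165869180286, 'cy': 231.99968132946356, 'k1': 0.04264493538297751, 'R': array([[ 0.82674992,  0.56215517, -0.02158998],
       [ 0.29295235, -0.46296779, -0.83656425],
       [-0.48027439,  0.68530459, -0.54744327]]), 't': array([-445.14956381,  -28.98548516, 1456.23069033])}
cap_grip [([291, 263], 0.74)]
cap [([289, 263], 0.79)]
stand [([291, 322], 0.7), ([331, 235], 0.56)]
stand2 [([291, 322], 0.7), ([331, 235], 0.56)]
top {'fov_y': 46.5941419932245, 'cx': 311.4970946196615, 'cy': 241.8445327677351, 'k1': -0.11754883443417966, 'R': array([[-0.00899326, -0.99991908, -0.00899779],
       [-0.99401159,  0.00991938, -0.10882358],
       [ 0.10890403,  0.00796523, -0.99402036]]), 't': array([2.30479262e-01, 5.71459657e+02, 1.30408520e+03])}
cap_grip [([353, 239], 0.76)]
cap [([352, 237], 0.58)]
stand [([248, 276], 0.64)]
stand2 [([248, 276], 0.64)]
```

View pics/scene0.png

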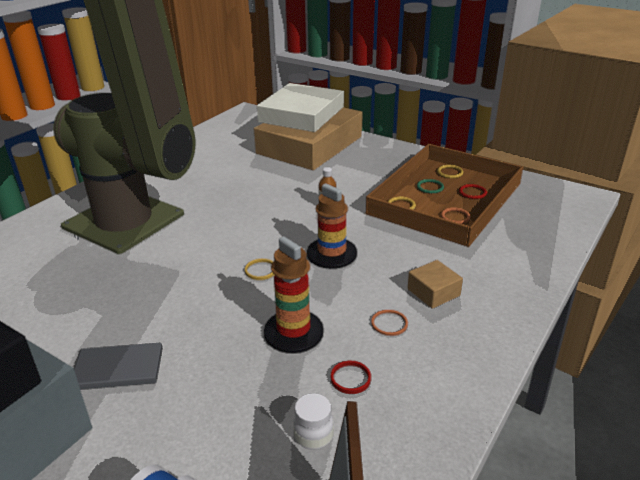

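View pics/top0.png

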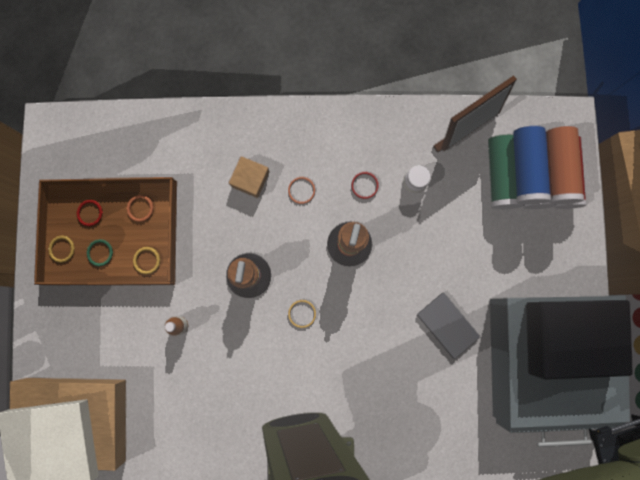

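Run:
```python
import cv2
for c,(x,y) in dict(scene=(290,270),top=(353,240)).items():
    im=cv2.imread(f"pics/{c}0.png"); 
    cv2.imwrite(f"pics/{c}0z.png",cv2.resize(im[y-50:y+50,x-60:x+60],None,fx=6,fy=6,interpolation=cv2.INTER_CUBIC))
```

```text
(no output)
```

View pics/scene0z.png

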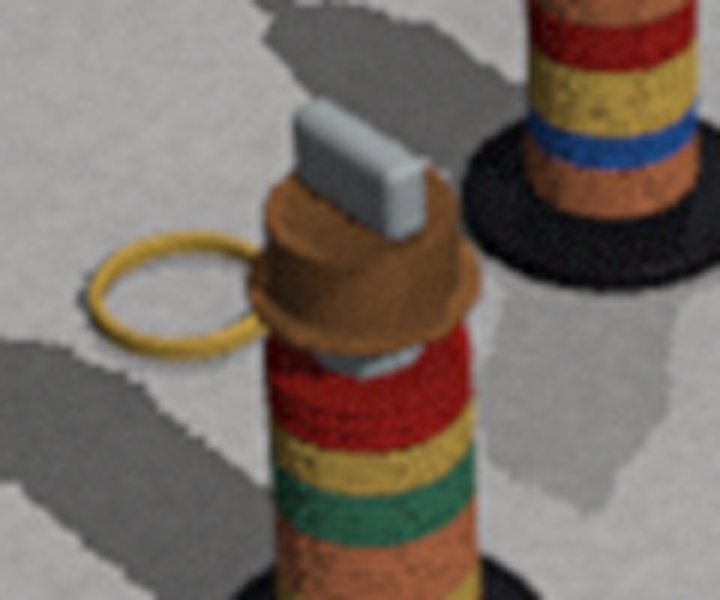

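View pics/top0z.png

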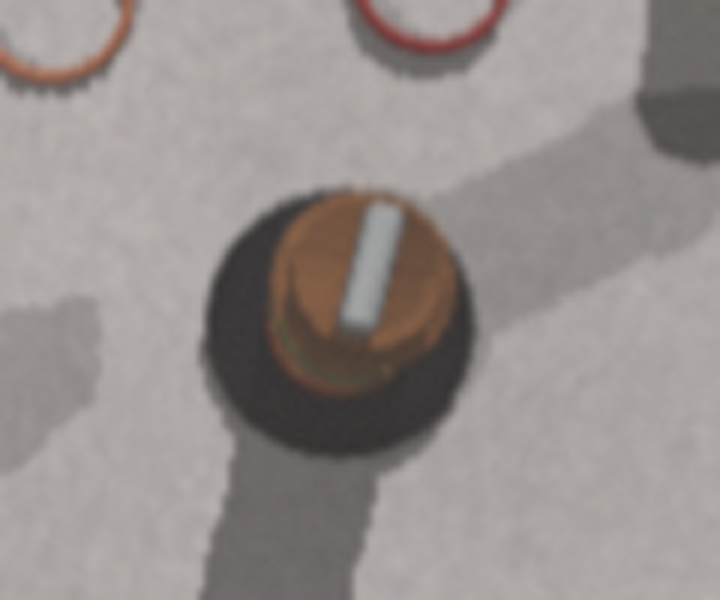

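The loose cap is the nearer spindle: scene bar at about (290,243), top bar at about (355,234). Next I triangulate it and get the bar's yaw.

```bash
cat > h.py <<'E'
import numpy as np, cv2
from cell import imaging
def ray(c,p):
    m=imaging.camera_model(c); f=240/np.tan(np.radians(m["fov_y"])/2)
    u=np.array([(p[0]-m["cx"])/f,(p[1]-m["cy"])/f]); v=u.copy()
    for _ in range(30): v=u/(1+m["k1"]*(v@v))
    R=np.array(m["R"]);t=np.array(m["t"])
    d=R.T@np.array([*v,1]); return -R.T@t,d/np.linalg.norm(d)
def onz(c,p,z):
    o,d=ray(c,p); return o+d*(z-o[2])/d[2]
def tri(p1,p2):
    A=np.zeros((3,3));b=np.zeros(3);L=[ray("scene",p1),ray("top",p2)]
    for o,d in L: P=np.eye(3)-np.outer(d,d);A+=P;b+=P@o
    X=np.linalg.solve(A,b); return X,[np.linalg.norm((np.eye(3)-np.outer(d,d))@(X-o)) for o,d in L]
E
python3 - <<'E'
from h import *
S=lambda x,y:((x+.5)/6-.5+230,(y+.5)/6-.5+220)
T=lambda x,y:((x+.5)/6-.5+293,(y+.5)/6-.5+190)
print(tri(S(360,138),T(373,264)))
a=onz("top",T(387,205),200);b=onz("top",T(357,325),200);d=a-b;print("top bar",a,b,np.linalg.norm(d),np.degrees(np.arctan2(d[1],d[0])),(a+b)/2)
a=onz("scene",S(312,103),200);b=onz("scene",S(408,173),200);d=a-b;print("scene bar",a,b,np.linalg.norm(d),np.degrees(np.arctan2(d[1],d[0])),(a+b)/2)
# foot disc
im=cv2.imread("pics/top0.png");hsv=cv2.cvtColor(im,cv2.COLOR_BGR2HSV)
print("foot top",onz("top",T(340,323),6))
# edges of bar in top: refined by mask
z=cv2.imread("pics/top0.png")[225:248,345:366].astype(int)
m=((z.min(2)>120)).astype(int); print("\n".join("".join(".#"[v] for v in r) for r in m))
ys,xs=np.nonzero(m)
print(cv2.minAreaRect(np.c_[xs+345,ys+225].astype(np.float32)))
for n,p,zz in[("b",(302,190),5),("r",(365,185),5),("y",(302,314),5),("stand2",(240,270),180),("box",(249,177),45),("pot",(418,177),60)]:print(n,onz("top",p,zz).round())
E
```

```text
(array([569.44796593, -97.64151519, 197.92465731]), [np.float64(0.3237710618954866), np.float64(0.32377106189536553)])
top bar [ 590.18978225 -102.56430772  200.        ] [548.0883122  -91.33847329 200.        ] 43.572389644475486 -14.929861696841657 [569.13904722 -96.95139051 200.        ]
scene bar [549.5868973  -93.39291938 200.        ] [ 591.93380063 -107.00624644  200.        ] 44.481264545383496 162.1788762655774 [ 570.76034896 -100.19958291  200.        ]
foot top [569.41720119 -97.0799326    6.        ]
.........######....##
.........######.....#
.........######......
.........#####.......
........######.......
........######.......
........######.......
........#####........
.......######........
.......######........
.......######........
.......#####.........
......######.........
......######.........
......######.........
.....######..........
.....######..........
.....######..........
......####...........
.....................
.....................
.....................
.....................
((355.2584228515625, 232.28651428222656), (9.85798168182373, 22.6839542388916), 32.0053825378418)
b [703.  17.   5.]
r [ 714. -139.    5.]
y [399.  20.   5.]
stand2 [497. 146. 180.]
box [729. 144.  45.]
pot [ 721. -261.   60.]
```

```bash
python3 - <<'E'
from h import *
print(tri((38,352),(528,303)))
print(tri((87,386),(492,299)))
E
python3 - <<'E'
import cv2
im=cv2.imread("pics/scene0.png");cv2.imwrite("pics/reg.png",cv2.resize(im[300:480,0:200],None,fx=3,fy=3))
E
```

```text
(array([ 418.03596518, -470.3602079 ,  177.14793443]), [np.float64(1.7325733431175359), np.float64(1.732573343117462)])
(array([ 427.96117095, -424.23621759,   74.71898985]), [np.float64(2.1224478828002487), np.float64(2.1224478828000968)])
```

View pics/reg.png

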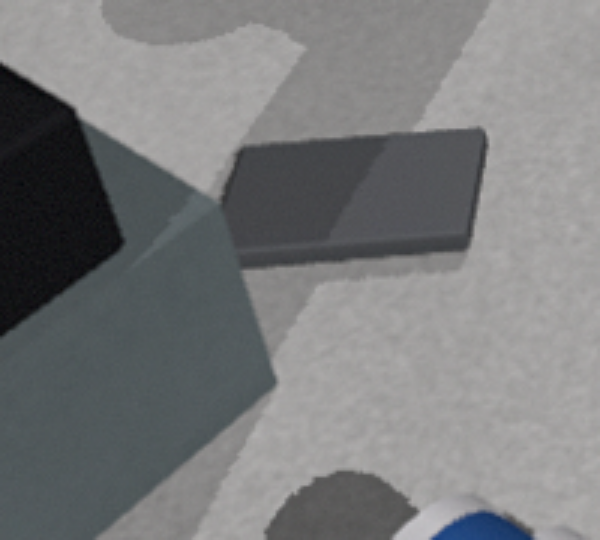

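play_rows --newtons 5 --series '[{"travel":[0,0,-40],"twist":[0,0,0],"hand":95},{"travel":[0,0,-40],"twist":[0,0,0],"hand":95},{"travel":[0,0,-40],"twist":[0,0,0],"hand":95},{"travel":[0,0,-20],"twist":[0,0,0],"hand":95},{"travel":[-28,-35,0],"twist":[0,0,0],"hand":95},{"travel":[-28,-35,0],"twist":[0,0,0],"hand":95},{"travel":[-28,-35,0],"twist":[0,0,0],"hand":95},{"travel":[-28,-35,0],"twist":[0,0,0],"hand":95},{"travel":[-28,-35,0],"twist":[0,0,0],"hand":95},{"travel":[-28,-35,0],"twist":[0,0,0],"hand":95}]'

```text
clock: 1.5
ee_pos: [321.3, -414.4, 359.6]
eef_rot: [-0.001, 0.784, -0.621, 0.0]
wrist_force: [-0.4, -0.1, -0.5]
gripper_width: 0.998
```

play_rows --series '[{"travel":[-28,-35,0],"twist":[0,0,0],"hand":95},{"travel":[-28,-35,0],"twist":[0,0,0],"hand":95},{"travel":[-28,-35,0],"twist":[0,0,0],"hand":95},{"travel":[-28,-35,0],"twist":[0,0,0],"hand":95},{"travel":[-28,-35,0],"twist":[0,0,0],"hand":95},{"travel":[-28,-35,0],"twist":[0,0,0],"hand":95},{"travel":[-28,-35,0],"twist":[0,0,0],"hand":95},{"travel":[0,0,20],"twist":[0,0,0.13],"hand":95},{"travel":[0,0,20],"twist":[0,0,0.13],"hand":95},{"travel":[0,0,20],"twist":[0,0,0.13],"hand":95},{"travel":[0,0,0],"twist":[0,0,0.12],"hand":95},{"travel":[0,0,0],"twist":[0,0,0],"hand":95}]'

```text
clock: 2.7
ee_pos: [524.9, -148.9, 301.4]
eef_rot: [0.003, -0.599, 0.801, -0.004]
wrist_force: [0.2, -0.1, -0.1]
gripper_width: 1.0
```

```bash
cat >> h.py <<'E'
from scipy.spatial.transform import Rotation as Ro
def delta(X,yaw=None):
    from cell import telemetry
    s=telemetry.read_state(); q=s["eef_rot"]; R=Ro.from_quat([q[1],q[2],q[3],q[0]]).as_matrix()
    y=np.degrees(np.arctan2(R[1,0],R[0,0]))
    print("t",round(s["clock"],2),"pos",s["ee_pos"].round(1),"yaw",y.round(2),"tilt z",R[:,2].round(4),"F",s["wrist_force"].round(1),"M",s["moment"].round(2),"w",round(s["gripper_width"]*95.1,1),"q6",round(s["q"][5],2))
    print("travel",(R.T@(np.array(X)-s["ee_pos"])).round(1))
    if yaw is not None:
        # desired level frame
        c,n=np.cos(np.radians(yaw)),np.sin(np.radians(yaw)); D=np.array([[c,n,0],[n,-c,0],[0,0,-1]])
        print("twist",Ro.from_matrix(R.T@D).as_rotvec().round(4))
E
python3 -c "
from h import *
delta([569.5,-97.5,225],-106)"
```

```text
t 2.7 pos [ 524.9 -148.9  301.4] yaw -106.46 tilt z [ 0.0096 -0.0026 -1.    ] F [ 0.2 -0.1 -0.1] M [0.06 0.   0.03] w 95.1 q6 1.48
travel [-61.9 -27.4  76.7]
twist [-0.0099  0.0002 -0.008 ]
```

play_rows --series '[{"travel":[-31,-14,0],"twist":[-0.01,0,-0.008],"hand":95},{"travel":[-31,-14,0],"twist":[0,0,0],"hand":95},{"travel":[0,0,35],"twist":[0,0,0],"hand":95},{"travel":[0,0,35],"twist":[0,0,0],"hand":95},{"travel":[0,0,0],"twist":[0,0,0],"hand":95}]'

```text
clock: 3.2
ee_pos: [572.5, -96.3, 233.9]
eef_rot: [0.002, -0.607, 0.795, -0.003]
wrist_force: [0.4, 0.0, -0.9]
gripper_width: 1.0
```

Run:
```python
from h import *
delta([569.5,-97.5,182],-106)
for c,(x,y) in dict(scene=(290,250),top=(353,235)).items():
    im=imaging.grab_frame(c)[:,:,::-1]
    cv2.imwrite(f"pics/{c}1z.png",cv2.resize(im[y-70:y+50,x-60:x+60],None,fx=5,fy=5,interpolation=cv2.INTER_CUBIC))
```

```text
t 3.2 pos [572.5 -96.3 233.9] yaw -105.26 tilt z [ 0.0069 -0.0019 -1.    ] F [ 0.4  0.  -0.9] M [ 0.03 -0.02 -0.06] w 95.1 q6 1.58
travel [ 2.   2.9 51.9]
twist [-0.0071 -0.      0.0129]
```

View pics/scene1z.png

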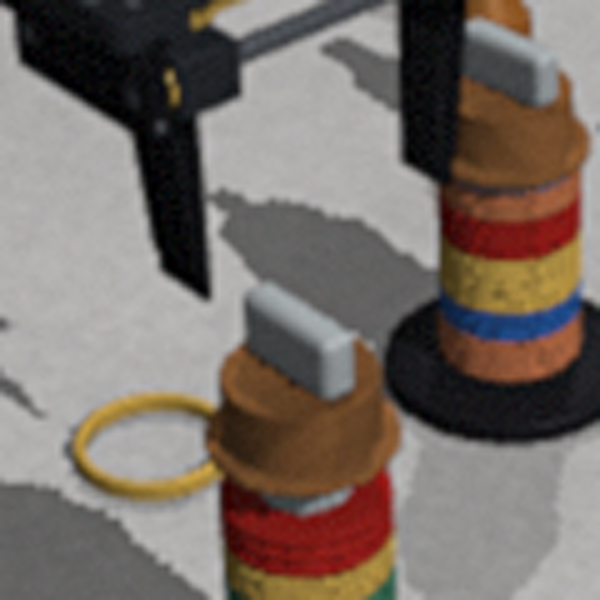

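The open fingers straddle the bar (tips at crop (205,295) and (445,170), bar at (300,335)). I'm descending.

play_rows --series '[{"travel":[2,3,20],"twist":[-0.005,0,0.01],"hand":95},{"travel":[0,0,20],"twist":[0,0,0],"hand":95},{"travel":[0,0,9],"twist":[0,0,0],"hand":60},{"travel":[0,0,0],"twist":[0,0,0],"hand":40}]'

```text
clock: 3.7
ee_pos: [574.9, -100.8, 195.3]
eef_rot: [0.007, -0.602, 0.798, -0.009]
wrist_force: [-0.6, 0.1, -0.7]
gripper_width: 0.881
```

Run:
```python
from h import *
delta([569.5,-97.5,181],-106)
for c,(x,y) in dict(scene=(290,250),top=(353,235)).items():
    im=imaging.grab_frame(c)[:,:,::-1]
    cv2.imwrite(f"pics/{c}2z.png",cv2.resize(im[y-70:y+50,x-60:x+60],None,fx=5,fy=5,interpolation=cv2.INTER_CUBIC))
```

```text
t 3.7 pos [ 574.9 -100.8  195.3] yaw -105.97 tilt z [ 0.0212 -0.0061 -0.9998] F [-0.6  0.1 -0.7] M [-0.02  0.05  0.01] w 83.7 q6 1.58
travel [-1.7  6.4 14.1]
twist [-0.022  -0.      0.0005]
```

View pics/scene2z.png

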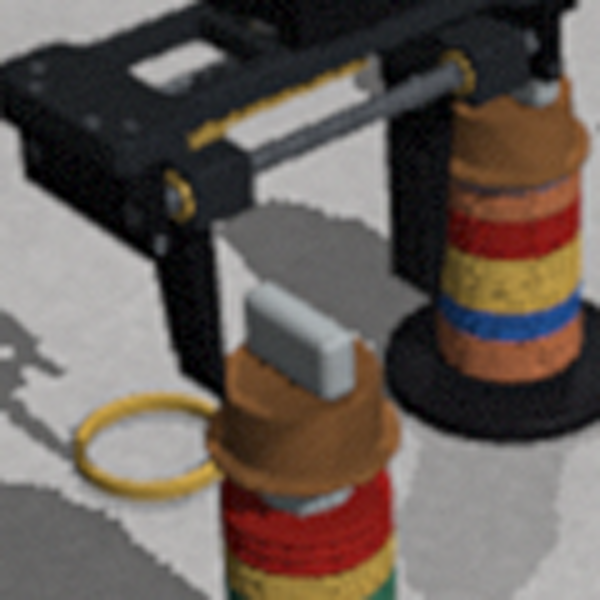

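play_rows --series '[{"travel":[-2,6,0],"twist":[-0.022,0,0],"hand":40},{"travel":[0,0,0],"twist":[0,0,0],"hand":40},{"travel":[0,0,0],"twist":[0,0,0],"hand":40}]'

```text
clock: 4.1
ee_pos: [571.3, -97.4, 199.5]
eef_rot: [0.001, -0.602, 0.798, -0.002]
wrist_force: [0.4, 0.1, 0.2]
gripper_width: 0.55
```

```bash
python3 -c "
from h import *
for i in range(3):
  delta([569.5,-97.5,181],-106); imaging.grab_frame('top')"
```

```text
t 4.1 pos [571.3 -97.4 199.5] yaw -105.97 tilt z [ 0.0045 -0.0011 -1.    ] F [0.4 0.1 0.2] M [0.05 0.06 0.04] w 52.3 q6 1.59
travel [ 0.6  1.8 18.5]
twist [-0.0047  0.0002  0.0006]
t 4.15 pos [571.3 -97.4 199.5] yaw -105.97 tilt z [ 0.0046 -0.0011 -1.    ] F [0.  0.3 0.3] M [ 0.03 -0.01 -0.  ] w 48.5 q6 1.59
travel [ 0.6  1.8 18.5]
twist [-0.0047  0.0002  0.0006]
t 4.2 pos [571.2 -97.4 199.3] yaw -105.97 tilt z [ 0.0044 -0.001  -1.    ] F [0.8 0.4 0.8] M [ 0.04  0.01 -0.01] w 44.5 q6 1.59
travel [ 0.5  1.7 18.3]
twist [-0.0045  0.0002  0.0006]
```

play_rows --series '[{"travel":[0.5,1.7,9],"twist":[-0.005,0,0],"hand":30},{"travel":[0,0,0],"twist":[0,0,0],"hand":30},{"travel":[0,0,5],"twist":[0,0,0],"hand":30},{"travel":[0,0,0],"twist":[0,0,0],"hand":30}]'

```text
clock: 4.65
ee_pos: [568.8, -97.3, 183.3]
eef_rot: [-0.001, -0.602, 0.798, 0.001]
wrist_force: [-0.2, 0.4, 0.2]
gripper_width: 0.319
```

```bash
python3 -c "
from h import *
delta([569.5,-97.5,181],-106)"
```

```text
t 4.65 pos [568.8 -97.3 183.3] yaw -105.97 tilt z [-2.2e-03  8.0e-04 -1.0e+00] F [-0.2  0.4  0.2] M [ 0.1   0.03 -0.01] w 30.3 q6 1.59
travel [-0.  -0.7  2.3]
twist [0.0023 0.0002 0.0005]
```

play_rows --newtons 4 --series '[{"travel":[0,-0.7,1.5],"twist":[0,0,0],"hand":18},{"travel":[0,0,0],"twist":[0,0,0],"hand":18},{"travel":[0,0,0],"twist":[0,0,0],"hand":16},{"travel":[0,0,0],"twist":[0,0,0],"hand":16},{"travel":[0,0,0],"twist":[0,0,0],"hand":16}]'

```text
clock: 5.15
ee_pos: [569.6, -97.7, 181.6]
eef_rot: [-0.001, -0.602, 0.798, 0.001]
wrist_force: [-0.2, 0.6, 0.2]
gripper_width: 0.167
```

Run:
```python
from h import *
delta([569.5,-97.5,181],-106)
for c,(x,y) in dict(scene=(290,250),top=(353,235)).items():
    im=imaging.grab_frame(c)[:,:,::-1]
    cv2.imwrite(f"pics/{c}3z.png",cv2.resize(im[y-50:y+50,x-50:x+50],None,fx=6,fy=6,interpolation=cv2.INTER_CUBIC))
```

```text
t 5.15 pos [569.6 -97.7 181.6] yaw -105.97 tilt z [-2.4e-03  6.0e-04 -1.0e+00] F [-0.2  0.6  0.2] M [-0.01  0.01 -0.01] w 15.9 q6 1.59
travel [-0.2  0.1  0.6]
twist [ 0.0024 -0.0001  0.0005]
```

View pics/scene3z.png

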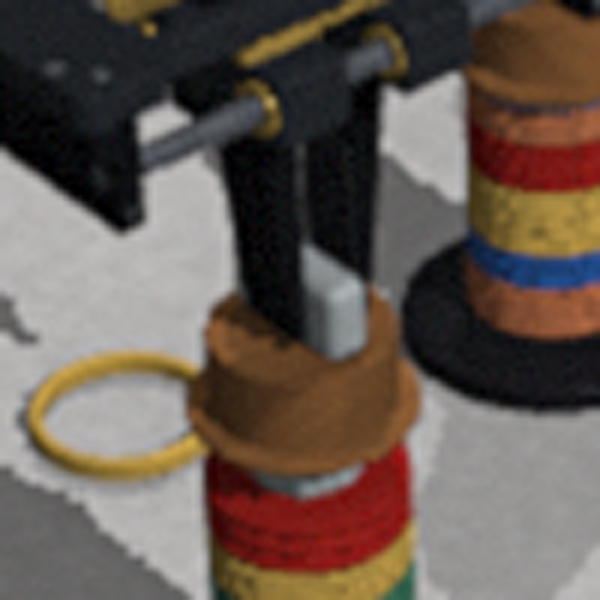

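play_rows --series '[{"travel":[0,0,0],"twist":[0,0,-0.05],"hand":16},{"travel":[0,0,0],"twist":[0,0,-0.05],"hand":16},{"travel":[0,0,0],"twist":[0,0,-0.05],"hand":16},{"travel":[0,0,0],"twist":[0,0,-0.05],"hand":16}]'

```text
clock: 5.65
ee_pos: [569.5, -97.8, 181.8]
eef_rot: [-0.001, -0.681, 0.732, 0.001]
wrist_force: [-0.7, 0.2, -1.2]
gripper_width: 0.167
```

```bash
cat > look.py <<'E'
import sys
from h import *
delta([569.5,-97.5,181])
n=sys.argv[1]
o=[]
for c,(x,y) in dict(scene=(290,255),top=(353,238)).items():
    im=imaging.grab_frame(c)[:,:,::-1]
    o.append(cv2.resize(im[y-30:y+30,x-30:x+30],None,fx=6,fy=6,interpolation=cv2.INTER_CUBIC))
cv2.imwrite(f"pics/l{n}.png",np.hstack(o))
E
python3 look.py 1
```

```text
t 5.65 pos [569.5 -97.8 181.8] yaw -94.08 tilt z [-2.4e-03  2.0e-04 -1.0e+00] F [-0.7  0.2 -1.2] M [ 0.01  0.05 -0.02] w 15.8 q6 1.38
travel [-0.3  0.   0.8]
```

View pics/l1.png

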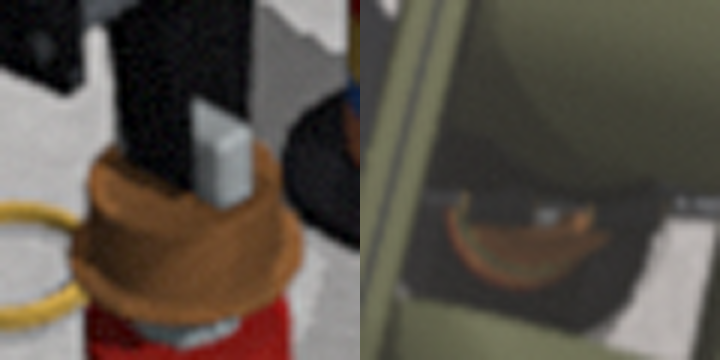

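Cap still high, with the pale neck ring visible at (185,325), and turning freely. Continuing.

play_rows --series '[{"travel":[0,0,0],"twist":[0,0,-0.05],"hand":16},{"travel":[0,0,0],"twist":[0,0,-0.05],"hand":16},{"travel":[0,0,0],"twist":[0,0,-0.05],"hand":16},{"travel":[0,0,0],"twist":[0,0,-0.05],"hand":16}]'

```text
clock: 6.15
ee_pos: [569.4, -97.9, 181.8]
eef_rot: [0.001, 0.751, -0.66, -0.001]
wrist_force: [0.1, 0.4, 0.0]
gripper_width: 0.17
```

```bash
python3 look.py 2
```

```text
t 6.15 pos [569.4 -97.9 181.8] yaw -82.63 tilt z [-2.4e-03  2.0e-04 -1.0e+00] F [0.1 0.4 0. ] M [-0.01  0.03 -0.02] w 16.2 q6 1.18
travel [-0.3 -0.1  0.8]
```

View pics/l2.png

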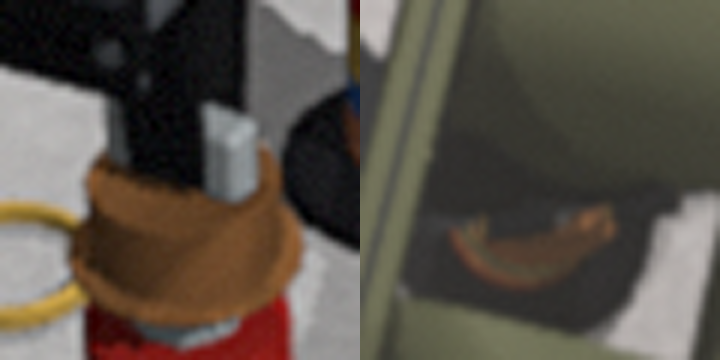

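Still high and following freely.

play_rows --series '[{"travel":[0,0,0],"twist":[0,0,-0.05],"hand":16},{"travel":[0,0,0],"twist":[0,0,-0.05],"hand":16},{"travel":[0,0,0],"twist":[0,0,-0.05],"hand":16},{"travel":[0,0,0],"twist":[0,0,-0.05],"hand":16}]'

```text
clock: 6.65
ee_pos: [569.5, -97.7, 181.9]
eef_rot: [0.0, 0.812, -0.583, -0.001]
wrist_force: [0.2, -0.1, -0.2]
gripper_width: 0.167
```

```bash
python3 look.py 3
```

```text
t 6.65 pos [569.5 -97.7 181.9] yaw -71.33 tilt z [-2.1e-03  5.0e-04 -1.0e+00] F [ 0.2 -0.1 -0.2] M [ 0.04 -0.03 -0.01] w 15.9 q6 0.98
travel [-0.2 -0.1  0.9]
```

View pics/l3.png

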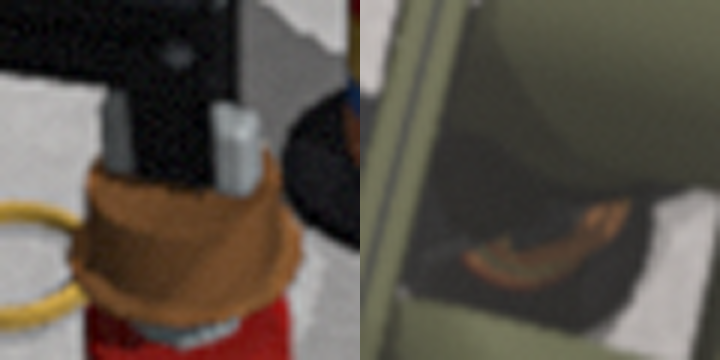

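play_rows --series '[{"travel":[0,0,0],"twist":[0,0,-0.05],"hand":16},{"travel":[0,0,0],"twist":[0,0,-0.05],"hand":16},{"travel":[0,0,0],"twist":[0,0,-0.05],"hand":16},{"travel":[0,0,0],"twist":[0,0,-0.05],"hand":16}]'

```text
clock: 7.15
ee_pos: [569.6, -97.6, 181.9]
eef_rot: [0.0, 0.865, -0.501, -0.001]
wrist_force: [-0.2, 0.1, -1.0]
gripper_width: 0.169
```

```bash
python3 look.py 4
```

```text
t 7.15 pos [569.6 -97.6 181.9] yaw -60.14 tilt z [-1.9e-03  7.0e-04 -1.0e+00] F [-0.2  0.1 -1. ] M [0.06 0.05 0.02] w 16.1 q6 0.79
travel [-0.1  0.   0.9]
```

View pics/l4.png

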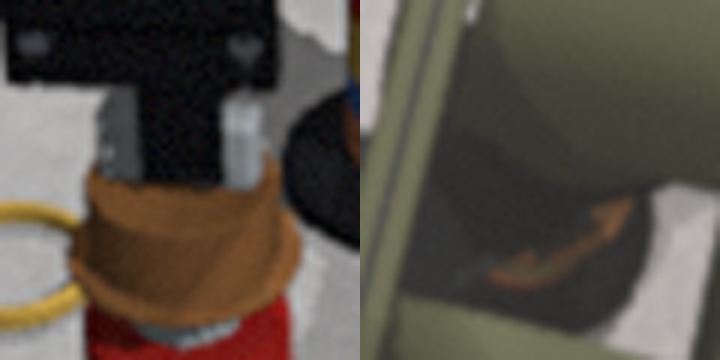

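play_rows --series '[{"travel":[0,0,0],"twist":[0,0,-0.05],"hand":16},{"travel":[0,0,0],"twist":[0,0,-0.05],"hand":16},{"travel":[0,0,0],"twist":[0,0,-0.05],"hand":16},{"travel":[0,0,0],"twist":[0,0,0],"hand":16}]'

```text
clock: 7.65
ee_pos: [569.7, -97.5, 182.1]
eef_rot: [-0.0, 0.899, -0.438, -0.001]
wrist_force: [0.0, 0.6, 0.6]
gripper_width: 0.17
```

```bash
python3 look.py 5
```

```text
t 7.65 pos [569.7 -97.5 182.1] yaw -51.95 tilt z [-1.5e-03  8.0e-04 -1.0e+00] F [0.  0.6 0.6] M [-0.06 -0.02  0.01] w 16.1 q6 0.64
travel [-0.2  0.1  1.1]
```

View pics/l5.png

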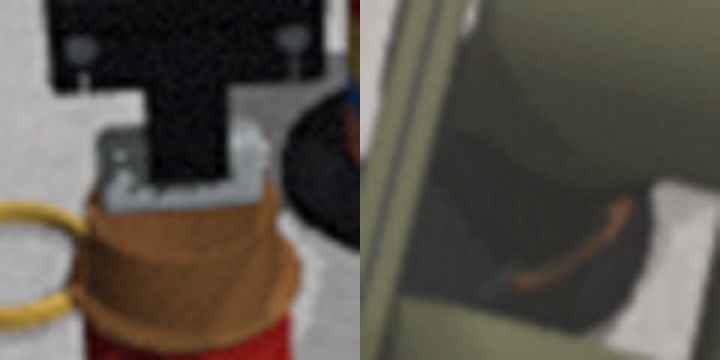

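The cap has dropped: the bar's top moved from row 98 to about 128 in the crop, roughly 4.5 px or about 8.5 mm. I'll follow it down, then turn clockwise.

play_rows --series '[{"travel":[0,0,4],"twist":[0,0,0],"hand":16},{"travel":[0,0,0],"twist":[0,0,0],"hand":16},{"travel":[0,0,3.5],"twist":[0,0,0.03],"hand":16},{"travel":[0,0,0],"twist":[0,0,0.03],"hand":16}]'

```text
clock: 8.15
ee_pos: [569.5, -97.3, 174.1]
eef_rot: [-0.0, 0.884, -0.468, -0.001]
wrist_force: [-1.7, 0.7, 0.5]
gripper_width: 0.171
```

```bash
python3 look.py 6
```

```text
t 8.15 pos [569.5 -97.3 174.1] yaw -55.75 tilt z [-0.002   0.0013 -1.    ] F [-1.7  0.7  0.5] M [ 0.03  0.06 -0.02] w 16.2 q6 0.71
travel [ 0.1  0.1 -6.9]
```

View pics/l6.png

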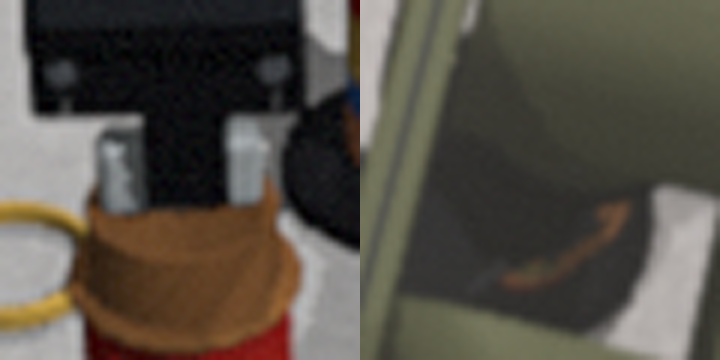

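play_rows --series '[{"travel":[0,0,0],"twist":[0,0,0.05],"hand":16},{"travel":[0,0,0],"twist":[0,0,0.05],"hand":16},{"travel":[0,0,0],"twist":[0,0,0.05],"hand":16},{"travel":[0,0,0],"twist":[0,0,0.05],"hand":16}]'

```text
clock: 8.65
ee_pos: [569.7, -97.2, 174.5]
eef_rot: [-0.0, 0.832, -0.555, -0.001]
wrist_force: [-0.0, -0.4, -0.6]
gripper_width: 0.165
```

```bash
python3 look.py 7
```

```text
t 8.65 pos [569.7 -97.2 174.5] yaw -67.48 tilt z [-0.0017  0.0013 -1.    ] F [-0.  -0.4 -0.6] M [-0.07 -0.02 -0.02] w 15.7 q6 0.92
travel [ 0.2  0.3 -6.5]
```

View pics/l7.png

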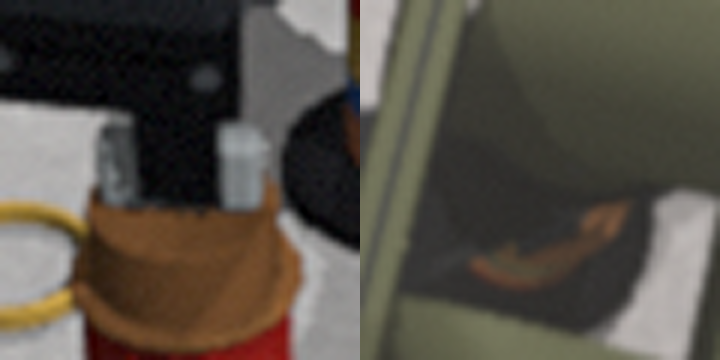

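Turning freely. Continuing with slight follow-down.

play_rows --series '[{"travel":[0,0,0.5],"twist":[0,0,0.05],"hand":16},{"travel":[0,0,0],"twist":[0,0,0.05],"hand":16},{"travel":[0,0,0.5],"twist":[0,0,0.05],"hand":16},{"travel":[0,0,0],"twist":[0,0,0.05],"hand":16}]'

```text
clock: 9.15
ee_pos: [570.0, -97.4, 173.9]
eef_rot: [-0.0, 0.772, -0.635, -0.001]
wrist_force: [-0.4, 0.1, -0.7]
gripper_width: 0.17
```

```bash
python3 look.py 8
```

```text
t 9.15 pos [570.  -97.4 173.9] yaw -78.9 tilt z [-8.e-04  9.e-04 -1.e+00] F [-0.4  0.1 -0.7] M [-0.02 -0.01 -0.01] w 16.2 q6 1.11
travel [-0.   0.5 -7.1]
```

View pics/l8.png

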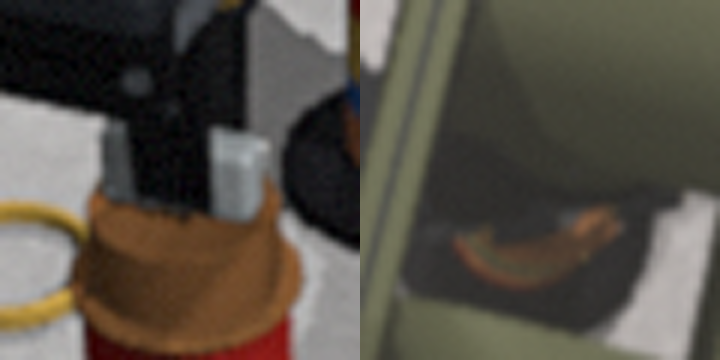

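play_rows --series '[{"travel":[0,0,0.5],"twist":[0,0,0.05],"hand":16},{"travel":[0,0,0.5],"twist":[0,0,0.05],"hand":16},{"travel":[0,0,0.5],"twist":[0,0,0.05],"hand":16},{"travel":[0,0,0.5],"twist":[0,0,0.05],"hand":16}]'

```text
clock: 9.65
ee_pos: [570.4, -97.7, 172.9]
eef_rot: [0.0, -0.706, 0.708, -0.0]
wrist_force: [-0.4, -1.2, 1.7]
gripper_width: 0.169
```

```bash
python3 look.py 9
```

```text
t 9.65 pos [570.4 -97.7 172.9] yaw -90.17 tilt z [ 4.e-04  1.e-04 -1.e+00] F [-0.4 -1.2  1.7] M [-0.02  0.13  0.  ] w 16.1 q6 1.31
travel [-0.2  0.9 -8.1]
```

View pics/l9.png

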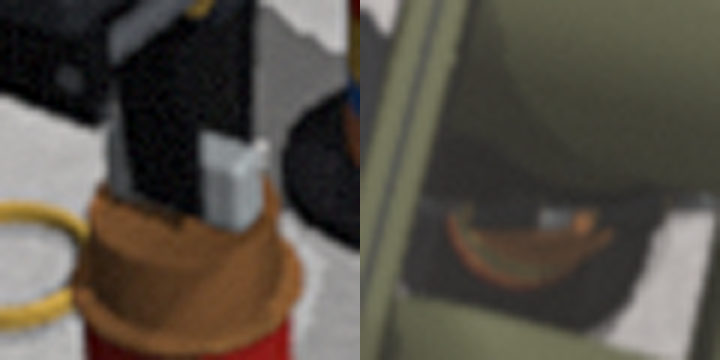

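play_rows --series '[{"travel":[-0.1,0.4,0.3],"twist":[0,0,0.05],"hand":16},{"travel":[0,0.3,0.3],"twist":[0,0,0.05],"hand":16},{"travel":[0,0,0.3],"twist":[0,0,0.05],"hand":16},{"travel":[0,0,0.3],"twist":[0,0,0.05],"hand":16}]'

```text
clock: 10.15
ee_pos: [570.1, -97.8, 171.8]
eef_rot: [0.001, -0.634, 0.774, -0.001]
wrist_force: [0.1, -0.9, -0.1]
gripper_width: 0.171
```

```bash
python3 look.py 10
```

```text
t 10.15 pos [570.1 -97.8 171.8] yaw -101.36 tilt z [ 1.7e-03 -3.0e-04 -1.0e+00] F [ 0.1 -0.9 -0.1] M [-0.06  0.08  0.02] w 16.2 q6 1.51
travel [-0.1  0.6 -9.2]
```

View pics/l10.png

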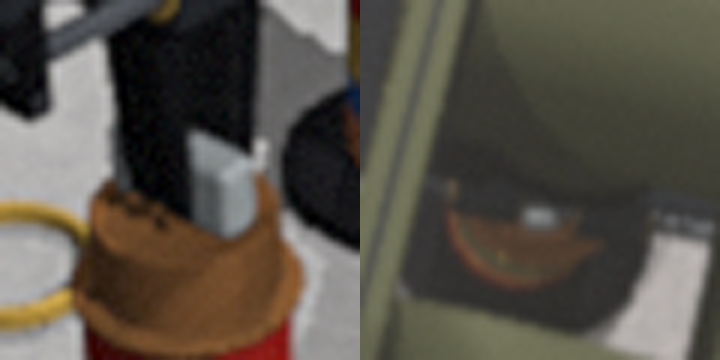

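play_rows --series '[{"travel":[-0.1,0.4,0.3],"twist":[0,0,0.05],"hand":16},{"travel":[0,0.2,0.3],"twist":[0,0,0.05],"hand":16},{"travel":[0,0,0.3],"twist":[0,0,0.05],"hand":16},{"travel":[0,0,0.3],"twist":[0,0,0.05],"hand":16}]'

```text
clock: 10.65
ee_pos: [569.9, -98.1, 170.9]
eef_rot: [0.001, -0.556, 0.831, -0.001]
wrist_force: [-0.1, -0.8, 0.3]
gripper_width: 0.168
```

```bash
python3 look.py 11
```

```text
t 10.65 pos [569.9 -98.1 170.9] yaw -112.48 tilt z [ 0.0025 -0.0016 -1.    ] F [-0.1 -0.8  0.3] M [-0.06  0.02 -0.01] w 15.9 q6 1.7
travel [ -0.4   0.5 -10.1]
```

View pics/l11.png

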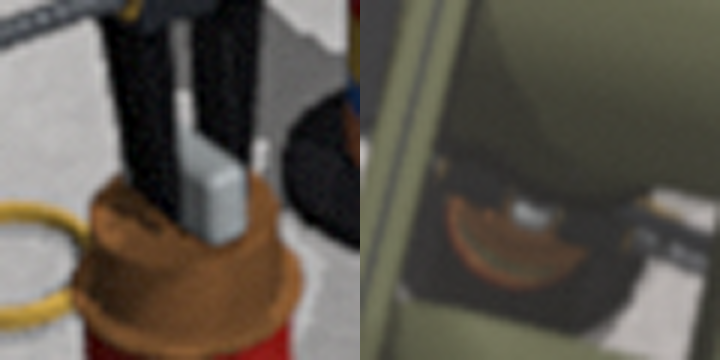

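play_rows --series '[{"travel":[-0.3,0.4,0.2],"twist":[0,0,0.04],"hand":16},{"travel":[0,0.2,0.2],"twist":[0,0,0.04],"hand":16},{"travel":[0,0,0.2],"twist":[0,0,0.04],"hand":16},{"travel":[0,0,0.2],"twist":[0,0,0.04],"hand":16}]'

```text
clock: 11.15
ee_pos: [569.8, -98.4, 170.5]
eef_rot: [0.001, -0.491, 0.871, -0.002]
wrist_force: [-0.4, -0.9, -0.0]
gripper_width: 0.166
```

```bash
python3 look.py 12
```

```text
t 11.15 pos [569.8 -98.4 170.5] yaw -121.2 tilt z [ 0.0036 -0.0032 -1.    ] F [-0.4 -0.9 -0. ] M [-0.09  0.03  0.01] w 15.8 q6 1.85
travel [ -0.6   0.6 -10.6]
```

View pics/l12.png

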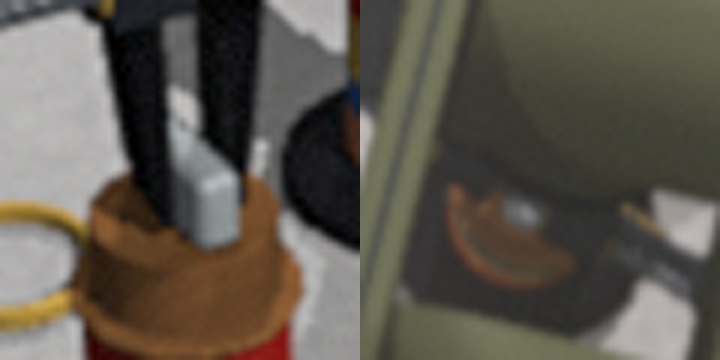

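play_rows --series '[{"travel":[-0.6,0.6,0.2],"twist":[0,0,0.03],"hand":16},{"travel":[0,0,0.2],"twist":[0,0,0.03],"hand":16},{"travel":[0,0,0.2],"twist":[0,0,0.03],"hand":16},{"travel":[0,0,0.2],"twist":[0,0,0.03],"hand":16}]'

```text
clock: 11.65
ee_pos: [569.8, -98.3, 170.1]
eef_rot: [0.001, -0.437, 0.9, -0.003]
wrist_force: [0.2, -1.6, 0.2]
gripper_width: 0.169
```

```bash
python3 look.py 13
```

```text
t 11.65 pos [569.8 -98.3 170.1] yaw -128.2 tilt z [ 0.0043 -0.0049 -1.    ] F [ 0.2 -1.6  0.2] M [-0.15  0.    0.05] w 16.0 q6 1.98
travel [ -0.4   0.7 -10.9]
```

View pics/l13.png

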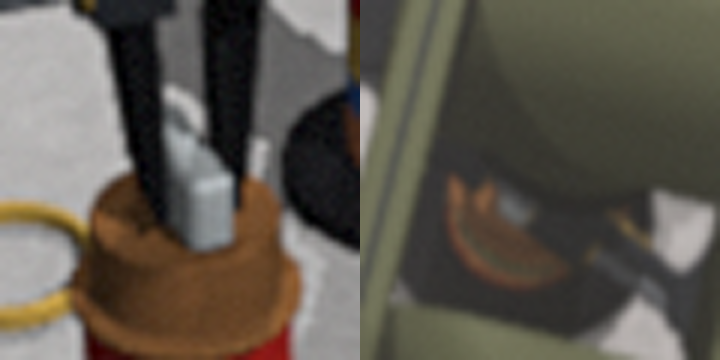

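play_rows --series '[{"travel":[-0.3,0.5,0.2],"twist":[0,0,0.03],"hand":16},{"travel":[0,0.2,0.2],"twist":[0,0,0.03],"hand":16},{"travel":[0,0,0.2],"twist":[0,0,0.03],"hand":16},{"travel":[0,0,0.2],"twist":[0,0,0.03],"hand":16}]'

```text
clock: 12.15
ee_pos: [569.5, -98.1, 169.8]
eef_rot: [0.001, -0.382, 0.924, -0.004]
wrist_force: [-1.6, -1.2, 0.7]
gripper_width: 0.169
```

```bash
python3 look.py 14
```

```text
t 12.15 pos [569.5 -98.1 169.8] yaw -135.09 tilt z [ 0.0047 -0.0062 -1.    ] F [-1.6 -1.2  0.7] M [-0.09  0.09 -0.  ] w 16.1 q6 2.1
travel [ -0.4   0.4 -11.2]
```

View pics/l14.png

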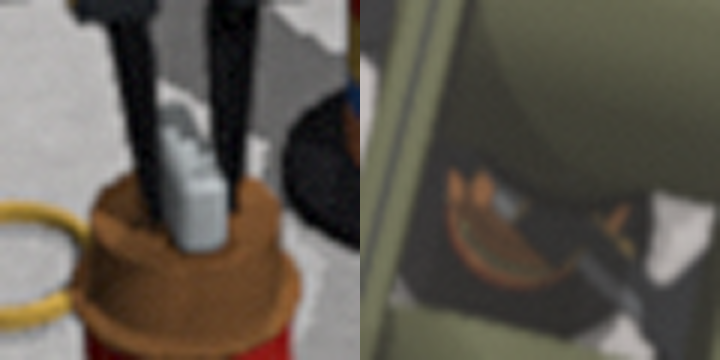

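play_rows --series '[{"travel":[-0.3,0.4,0.2],"twist":[0,0,0.025],"hand":16},{"travel":[0,0,0.2],"twist":[0,0,0.025],"hand":16},{"travel":[0,0,0.2],"twist":[0,0,0.025],"hand":16}]'

```text
clock: 12.55
ee_pos: [569.6, -98.0, 169.6]
eef_rot: [0.001, -0.346, 0.938, -0.004]
wrist_force: [-0.3, -1.7, 0.4]
gripper_width: 0.17
```

```bash
python3 look.py 15
```

```text
t 12.55 pos [569.6 -98.  169.6] yaw -139.53 tilt z [ 0.005  -0.0072 -1.    ] F [-0.3 -1.7  0.4] M [-0.24  0.13  0.03] w 16.2 q6 2.18
travel [ -0.3   0.3 -11.4]
```

View pics/l15.png

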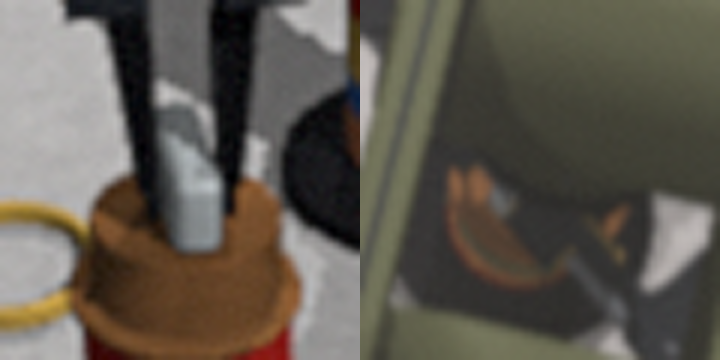

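play_rows --series '[{"travel":[-0.3,0.3,0.2],"twist":[0,0,0.025],"hand":16},{"travel":[0,0,0.2],"twist":[0,0,0.025],"hand":16},{"travel":[0,0,0.2],"twist":[0,0,0.025],"hand":16}]'

```text
clock: 12.95
ee_pos: [569.7, -98.2, 169.4]
eef_rot: [0.001, -0.309, 0.951, -0.005]
wrist_force: [-0.1, -2.0, 0.9]
gripper_width: 0.17
```

```bash
python3 look.py 16
```

```text
t 12.95 pos [569.7 -98.2 169.4] yaw -144.04 tilt z [ 0.0052 -0.0088 -0.9999] F [-0.1 -2.   0.9] M [-0.4   0.17  0.15] w 16.2 q6 2.26
travel [ -0.3   0.6 -11.6]
```

View pics/l16.png

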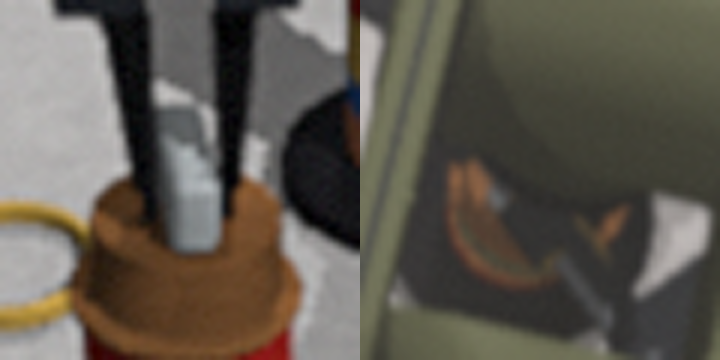

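Mz is now 0.15 N·m and the bar moved little, so it may be at the stop. I'll check the height against projections of the cap.

```bash
cat > ov.py <<'E'
from h import *
import sys
def proj(c,X):
    m=imaging.camera_model(c); f=240/np.tan(np.radians(m["fov_y"])/2)
    P=np.array(X)@np.array(m["R"]).T+m["t"]; u=P[:,:2]/P[:,2:]; r2=(u**2).sum(1,keepdims=True)
    return u*(1+m["k1"]*r2)*f+[m["cx"],m["cy"]]
a=np.linspace(0,2*np.pi,200); C=np.array([569.6,-97.6])
def circ(r,z): return np.c_[C[0]+r*np.cos(a),C[1]+r*np.sin(a),0*a+z]
def ov(im,h,fn,s=8):
    x0,y0=250,220; z=cv2.resize(im[y0:y0+70,x0:x0+80],None,fx=s,fy=s,interpolation=cv2.INTER_CUBIC)
    for r,zz in((27.5,h+28),(34,h)):
        p=(proj("scene",circ(r,zz))-[x0,y0]+.5)*s-.5
        cv2.polylines(z,[p.round().astype(int).reshape(-1,1,2)],True,(255,255,0),1)
    cv2.imwrite(fn,z)
if __name__=="__main__":
    ov(cv2.imread("pics/scene0.png"),148,"pics/ov0.png")
    im=imaging.grab_frame("scene")[:,:,::-1].copy(); cv2.imwrite("pics/scene16.png",im)
    ov(im,133.2,"pics/ov16.png")
    a1=cv2.imread("pics/ov0.png");b=cv2.imread("pics/ov16.png")
    cv2.imwrite("pics/ovp.png",cv2.resize(np.hstack([a1,b]),(800,350)))
E
python3 ov.py
```

```text
(no output)
```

View pics/ov0.png

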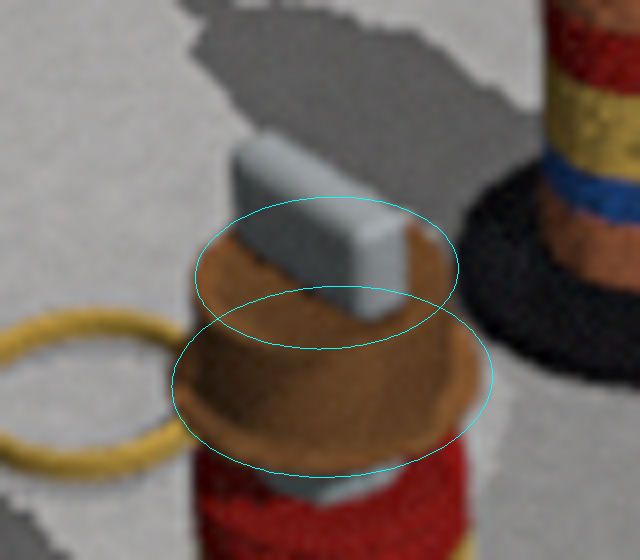

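View pics/ov16.png

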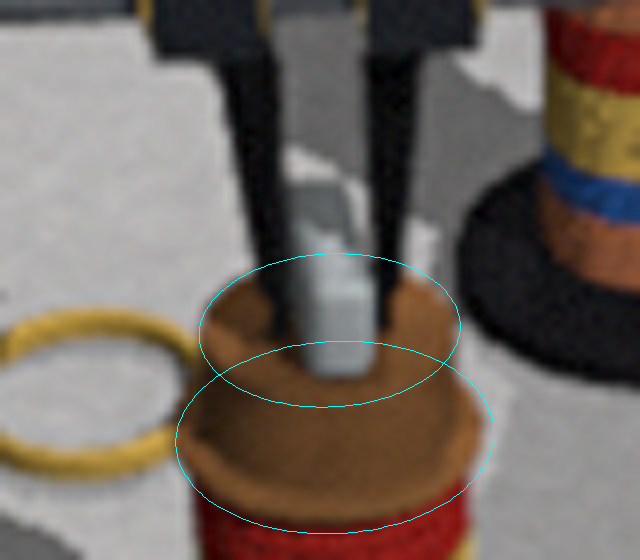

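play_rows --series '[{"travel":[-0.3,0.5,0],"twist":[0,0,0.02],"hand":16},{"travel":[0,0,0],"twist":[0,0,0.01],"hand":16}]'

```text
clock: 13.3
ee_pos: [569.7, -98.2, 169.4]
eef_rot: [0.001, -0.294, 0.956, -0.006]
wrist_force: [-1.1, -3.0, 1.6]
gripper_width: 0.178
```

```bash
python3 look.py 17
python3 - <<'E'
from ov import *
im=imaging.grab_frame("scene")[:,:,::-1].copy(); cv2.imwrite("pics/scene17.png",im)
A=cv2.imread("pics/scene0.png")
exp=proj("scene",[[C[0],C[1],133.2]])-proj("scene",[[C[0],C[1],148]]);print("expected shift home",exp, "per mm",exp/14.8)
for fn in("pics/scene16.png","pics/scene17.png"):
    B=cv2.imread(fn);s=8
    for (x0,x1,y0,y1) in((272,312,264,277),(280,312,266,280),(298,315,258,276)):
        t=cv2.resize(A[y0:y1,x0:x1],None,fx=s,fy=s,interpolation=cv2.INTER_CUBIC)
        w=cv2.resize(B[y0:y1+14,x0-4:x1+4],None,fx=s,fy=s,interpolation=cv2.INTER_CUBIC)
        r=cv2.matchTemplate(w,t,cv2.TM_CCOEFF_NORMED);_,v,_,l=cv2.minMaxLoc(r);print(fn,round(v,3),l[0]/s-4,l[1]/s)
E
```

```text
t 13.3 pos [569.7 -98.2 169.4] yaw -145.76 tilt z [ 0.0055 -0.0101 -0.9999] F [-1.1 -3.   1.6] M [-0.49  0.08  0.11] w 17.0 q6 2.29
travel [ -0.2   0.5 -11.6]
expected shift home [[0.33335673 6.96623307]] per mm [[0.0225241  0.47069142]]
pics/scene16.png 0.944 0.5 5.875
pics/scene16.png 0.924 0.375 5.25
pics/scene16.png 0.838 0.625 0.5
pics/scene17.png 0.945 0.5 5.875
pics/scene17.png 0.926 0.375 5.25
pics/scene17.png 0.836 0.625 0.5
```

Run:
```python
import cv2,numpy as np
for fn in("pics/scene0.png","pics/scene16.png","pics/scene17.png"):
    B=cv2.imread(fn).astype(int)
    print(fn)
    for x in (284,290,296,302,306):
        print(x,[tuple(B[y,x-1:x+2].mean(0).round().astype(int)[::-1].tolist()) for y in range(272,292)])
```

```text
pics/scene0.png
284 [(76, 50, 29), (75, 49, 28), (80, 54, 32), (92, 62, 34), (102, 66, 37), (104, 69, 38), (86, 61, 40), (60, 57, 53), (53, 51, 53), (52, 31, 32), (81, 13, 11), (108, 20, 18), (113, 21, 19), (112, 20, 15), (115, 23, 19), (112, 21, 16), (96, 18, 15), (104, 21, 18), (113, 21, 16), (93, 19, 16)]
290 [(94, 62, 36), (90, 60, 33), (90, 60, 36), (92, 62, 35), (103, 69, 39), (112, 75, 42), (104, 69, 39), (71, 58, 48), (63, 68, 70), (84, 91, 93), (96, 88, 88), (105, 46, 44), (114, 22, 19), (113, 21, 18), (115, 22, 17), (119, 22, 21), (117, 22, 19), (103, 19, 18), (116, 24, 20), (119, 24, 20)]
296 [(95, 63, 36), (96, 63, 38), (95, 63, 34), (100, 66, 38), (104, 69, 37), (107, 71, 40), (104, 89, 79), (113, 120, 122), (119, 118, 120), (112, 74, 75), (111, 31, 29), (112, 19, 14), (113, 20, 17), (115, 22, 18), (121, 23, 18), (122, 22, 19), (113, 23, 19), (120, 24, 21), (131, 25, 20), (112, 21, 17)]
302 [(95, 64, 37), (98, 65, 38), (104, 70, 40), (115, 77, 44), (107, 56, 31), (105, 28, 21), (111, 21, 21), (112, 20, 19), (113, 22, 18), (115, 24, 21), (114, 22, 19), (118, 24, 20), (125
[... 2748 characters left out ...]
 (124, 24, 22), (136, 27, 24), (124, 24, 21), (131, 28, 24), (142, 28, 25), (123, 25, 23)]
302 [(101, 67, 39), (102, 68, 40), (101, 68, 39), (100, 66, 38), (99, 67, 39), (98, 66, 39), (103, 68, 40), (106, 71, 40), (113, 76, 43), (121, 84, 48), (121, 73, 44), (120, 46, 29), (132, 26, 21), (137, 26, 24), (128, 26, 23), (135, 28, 23), (138, 29, 25), (136, 27, 25), (141, 23, 21), (143, 36, 27)]
306 [(100, 66, 39), (104, 70, 40), (113, 75, 43), (122, 81, 46), (128, 85, 48), (126, 83, 47), (127, 83, 48), (128, 81, 47), (125, 65, 39), (129, 42, 29), (128, 27, 22), (132, 23, 20), (137, 29, 27), (136, 25, 21), (136, 30, 24), (139, 39, 27), (142, 55, 32), (144, 80, 41), (152, 112, 52), (161, 131, 60)]
```

The flange edge has shifted about 6.2 px where 7.0 is expected at home, so the cap is perhaps 1–2 mm short. The side force suggests it's binding off-centre. I'll relax, straighten up and look.

play_rows --series '[{"travel":[0,0,0],"twist":[0,0,-0.03],"hand":22},{"travel":[-0.2,0.3,0],"twist":[0,0,-0.03],"hand":24},{"travel":[0,0,0],"twist":[0,0,0],"hand":24}]'

```text
clock: 13.75
ee_pos: [569.3, -95.1, 168.1]
eef_rot: [0.001, -0.325, 0.946, -0.002]
wrist_force: [0.5, -0.5, 0.4]
gripper_width: 0.247
```

Run:
```python
from ov import *
delta([569.6,-97.6,169],-142)
im=imaging.grab_frame("scene")[:,:,::-1].copy(); cv2.imwrite("pics/scene18.png",im)
ov(im,133.2,"pics/ov18.png",10)
```

```text
t 13.75 pos [569.3 -95.1 168.1] yaw -142.05 tilt z [ 0.0042 -0.0035 -1.    ] F [ 0.5 -0.5  0.4] M [ 0.05 -0.06 -0.04] w 23.5 q6 2.22
travel [ 1.2 -2.2 -0.9]
twist [-0.0053  0.0011 -0.0008]
```

View pics/ov18.png

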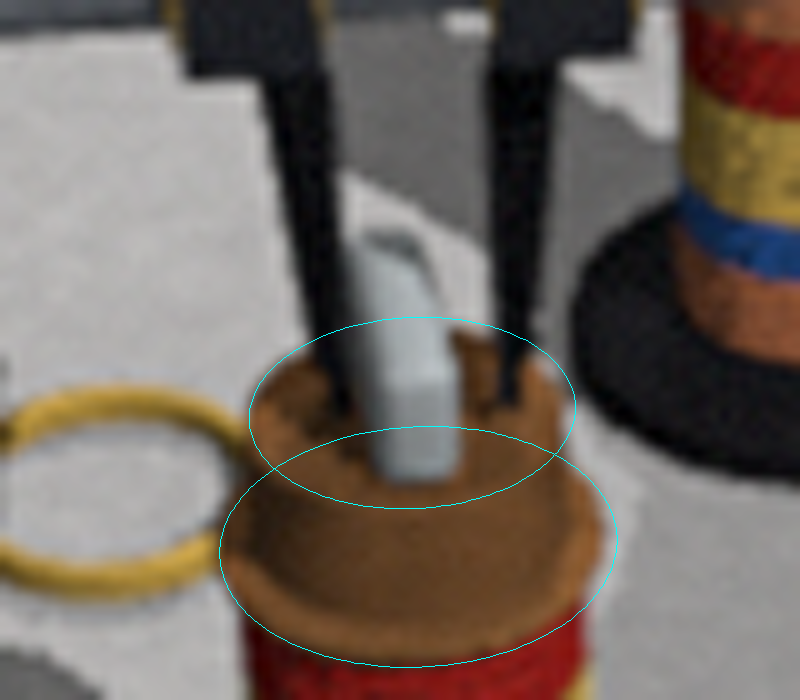

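Run:
```python
from ov import *
S=lambda x,y:((x+.5)/10-.5+250,(y+.5)/10-.5+220)
for z in(185.2,187):
    a=onz("scene",S(388,236),z);b=onz("scene",S(421,382),z);d=b-a
    print(a,b,(a+b)/2,np.linalg.norm(d),np.degrees(np.arctan2(d[1],d[0])))
```

```text
[557.04544903 -85.4385457  185.2       ] [ 586.43299898 -116.83054679  185.2       ] [ 571.73922401 -101.13454624  185.2       ] 43.00099794559357 -46.88887510930427
[558.6608828  -87.54227279 187.        ] [ 587.95693733 -118.83653778  187.        ] [ 573.30891006 -103.18940529  187.        ] 42.867118317536 -46.88887510930402
```

play_rows --newtons 3 --series '[{"travel":[1.2,-2,0],"twist":[-0.005,0,0.07],"hand":24},{"travel":[0,0,0],"twist":[0,0,0],"hand":16},{"travel":[0,0,0],"twist":[0,0,0],"hand":13},{"travel":[0,0,0],"twist":[0,0,0],"hand":13}]'

```text
clock: 14.2
ee_pos: [568.4, -97.1, 167.6]
eef_rot: [-0.001, -0.292, 0.956, 0.001]
wrist_force: [-1.5, -1.4, 1.6]
gripper_width: 0.185
```

Run:
```python
from ov import *
delta([569.6,-97.6,169],-137)
imaging.grab_frame("scene")
delta([569.6,-97.6,169],-137)
```

```text
t 14.2 pos [568.4 -97.1 167.6] yaw -146.05 tilt z [-2.1e-03  7.0e-04 -1.0e+00] F [-1.5 -1.4  1.6] M [-0.18  0.26  0.05] w 17.6 q6 2.29
travel [-0.7 -1.1 -1.4]
twist [ 0.0019 -0.0012 -0.1579]
t 14.25 pos [568.4 -97.1 167.6] yaw -146.06 tilt z [-2.e-03  8.e-04 -1.e+00] F [-1.4 -2.   2. ] M [-0.37  0.37  0.07] w 17.6 q6 2.29
travel [-0.7 -1.1 -1.4]
twist [ 0.0018 -0.0011 -0.1581]
```

play_rows --newtons 6 --series '[{"travel":[0,0,0],"twist":[0,0,-0.08],"hand":22},{"travel":[0,0,0],"twist":[0,0,-0.09],"hand":18},{"travel":[0,0,0],"twist":[0,0,0],"hand":13},{"travel":[0,0,0],"twist":[0,0,0],"hand":13}]'

```text
clock: 14.65
ee_pos: [568.0, -96.9, 167.3]
eef_rot: [-0.001, -0.374, 0.927, 0.001]
wrist_force: [-2.1, -3.1, 2.2]
gripper_width: 0.152
```

Run:
```python
from ov import *
delta([569.6,-97.6,169],-137)
imaging.grab_frame("scene")
delta([569.6,-97.6,169],-137)
```

```text
t 14.65 pos [568.  -96.9 167.3] yaw -136.01 tilt z [-0.0028  0.001  -1.    ] F [-2.1 -3.1  2.2] M [-0.45  0.44  0.01] w 14.4 q6 2.11
travel [-0.7 -1.6 -1.7]
twist [ 0.0027 -0.0013  0.0172]
t 14.7 pos [568.1 -96.8 167.3] yaw -136.0 tilt z [-0.0026  0.0011 -1.    ] F [-3.3 -4.   0.8] M [-0.47  0.56 -0.03] w 14.4 q6 2.11
travel [-0.6 -1.6 -1.7]
twist [ 0.0026 -0.0011  0.0174]
```

play_rows --series '[{"travel":[1,-0.8,0],"twist":[0,0,0],"hand":13},{"travel":[0.8,-0.4,0],"twist":[0,0,0],"hand":13},{"travel":[0,0,0],"twist":[0,0,0],"hand":13}]'

```text
clock: 15.0
ee_pos: [567.5, -97.7, 167.0]
eef_rot: [-0.0, -0.374, 0.928, 0.003]
wrist_force: [-1.9, -0.8, 1.5]
gripper_width: 0.15
```

Run:
```python
from ov import *
delta([569.6,-97.6,169],-137)
imaging.grab_frame("scene")
delta([569.6,-97.6,169],-137)
```

```text
t 15.0 pos [567.5 -97.7 167. ] yaw -136.13 tilt z [-0.0027  0.0045 -1.    ] F [-1.9 -0.8  1.5] M [-0.09  0.41 -0.02] w 14.3 q6 2.11
travel [-1.6 -1.4 -2. ]
twist [0.0051 0.0011 0.0151]
t 15.05 pos [567.5 -97.7 167.1] yaw -136.13 tilt z [-0.0027  0.0043 -1.    ] F [-1.7 -0.6  1. ] M [-0.01  0.31 -0.05] w 14.3 q6 2.11
travel [-1.6 -1.4 -2. ]
twist [0.005  0.001  0.0152]
```

play_rows --series '[{"travel":[0.2,-0.3,0.5],"twist":[0,0,0.03],"hand":13},{"travel":[0,0,0.5],"twist":[0,0,0.03],"hand":13},{"travel":[0,0,0.5],"twist":[0,0,0.03],"hand":13}]'

```text
clock: 15.35
ee_pos: [567.9, -98.1, 167.0]
eef_rot: [-0.0, -0.329, 0.944, 0.002]
wrist_force: [-2.8, -0.8, 3.2]
gripper_width: 0.157
```

Run:
```python
from ov import *
delta([569.6,-97.6,169],-137)
im=imaging.grab_frame("scene")[:,:,::-1].copy(); cv2.imwrite("pics/scene19.png",im)
delta([569.6,-97.6,169],-137)
```

```text
t 15.35 pos [567.9 -98.1 167. ] yaw -141.61 tilt z [-0.002   0.0038 -1.    ] F [-2.8 -0.8  3.2] M [-0.09  0.57  0.12] w 14.9 q6 2.2
travel [-1.7 -0.6 -2. ]
twist [ 0.0042  0.001  -0.0804]
t 15.4 pos [567.9 -98.1 166.9] yaw -141.65 tilt z [-0.0019  0.0038 -1.    ] F [-2.1 -0.3  3.4] M [-0.05  0.51  0.13] w 15.2 q6 2.21
travel [-1.7 -0.6 -2.1]
twist [ 0.0041  0.001  -0.0812]
```

play_rows --newtons 12 --series '[{"travel":[0.5,0,0.3],"twist":[0,0,0],"hand":13},{"travel":[0,0,0.3],"twist":[0,0,0],"hand":13},{"travel":[0,0,0],"twist":[0,0,0],"hand":13}]'

```text
clock: 15.7
ee_pos: [567.7, -98.3, 166.9]
eef_rot: [0.0, -0.329, 0.944, 0.002]
wrist_force: [-2.2, -0.8, 2.5]
gripper_width: 0.157
```

Run:
```python
from ov import *
delta([569.6,-97.6,169],-137)
im=imaging.grab_frame("scene")[:,:,::-1].copy(); cv2.imwrite("pics/scene20.png",im)
delta([569.6,-97.6,169],-137)
```

```text
t 15.7 pos [567.7 -98.3 166.9] yaw -141.61 tilt z [-0.0013  0.0039 -1.    ] F [-2.2 -0.8  2.5] M [0.02 0.47 0.24] w 14.9 q6 2.2
travel [-1.9 -0.6 -2.1]
twist [ 0.0038  0.0015 -0.0805]
t 15.75 pos [567.8 -98.3 166.9] yaw -141.61 tilt z [-0.0012  0.0039 -1.    ] F [-2.2 -0.4  3.1] M [0.03 0.51 0.16] w 15.0 q6 2.2
travel [-1.9 -0.6 -2.1]
twist [ 0.0037  0.0016 -0.0805]
```

play_rows --newtons 6 --series '[{"travel":[0,0,0],"twist":[0,0,-0.03],"hand":20},{"travel":[0,0,0],"twist":[0,0,0],"hand":24},{"travel":[0,0,0],"twist":[0,0,0],"hand":24}]'

```text
clock: 16.05
ee_pos: [568.6, -97.8, 165.9]
eef_rot: [0.001, -0.342, 0.94, 0.002]
wrist_force: [1.4, -0.5, 0.8]
gripper_width: 0.248
```

```bash
cat > fit.py <<'E'
from ov import *
from scipy.optimize import minimize
def brown(im):
    im=cv2.resize(im,None,fx=4,fy=4,interpolation=cv2.INTER_LINEAR).astype(float)
    B,G,R=im[...,0],im[...,1],im[...,2]
    return ((G/R>.47)&(G/R<.78)&(B/R<.52)).astype(np.uint8)
def edge(im,cx,y0,y1,half=14):
    m=brown(im); out=[]
    for x in range(int((cx-half)*4),int((cx+half)*4),2):
        col=m[y0*4:y1*4,x]
        # lowest row of contiguous brown from start
        i=int(np.argmax(col==0)) if (col==0).any() else -1
        out.append(((x+.5)/4-.5,(y0*4+i)/4-.5))
    return np.array(out)
def low(cx,cy,h,xs):
    a=np.linspace(0,2*np.pi,1440)
    p=proj("scene",np.c_[cx+34*np.cos(a),cy+34*np.sin(a),0*a+h])
    k=p[:,1]>p[:,1].mean(); p=p[k]; o=np.argsort(p[:,0]); return np.interp(xs,p[o,0],p[o,1])
E
python3 - <<'E'
from fit import *
delta([569.6,-97.6,169],-137)
im=imaging.grab_frame("scene")[:,:,::-1].copy(); cv2.imwrite("pics/scene21.png",im)
A=cv2.imread("pics/scene0.png")
for nm,I,h,y0,y1 in(("init",A,148,271,295),("now",im,133.2,277,295),("16",cv2.imread("pics/scene16.png"),133.2,277,295)):
    e=edge(I,291,y0,y1); d=e[:,1]-low(*C,h,e[:,0]); print(nm,np.median(d).round(2),d[::6].round(1))
z=A[190:250,300:365]; cv2.imwrite("pics/s2.png",cv2.resize(z,None,fx=10,fy=10,interpolation=cv2.INTER_CUBIC))
z=A[240:315,215:290+0]; 
T=cv2.imread("pics/top0.png")[235:315,205:285]; cv2.imwrite("pics/s2t.png",cv2.resize(T,None,fx=8,fy=8,interpolation=cv2.INTER_CUBIC))
E
```

```text
t 16.05 pos [568.6 -97.8 165.9] yaw -139.96 tilt z [ 0.0013  0.0051 -1.    ] F [ 1.4 -0.5  0.8] M [ 0.11  0.01 -0.  ] w 23.6 q6 2.18
travel [-1.  -0.5 -3.1]
twist [ 0.003   0.0043 -0.0517]
init -0.59 [ 0.5  0.3 -0.6 -0.4 -0.6 -0.6 -0.8 -1.3 -0.6 -0.6]
now -0.24 [ 0.5  0.5  0.2  0.1  0.1 -0.5 -0.4 -0.4 -0.5 -0.7]
16 -1.02 [-0.7 -0.8 -1.  -1.1 -0.9 -1.  -1.2 -1.1 -1.3 -1.2]fit.py:6: RuntimeWarning: divide by zero encountered in divide
  return ((G/R>.47)&(G/R<.78)&(B/R<.52)).astype(np.uint8)
fit.py:6: RuntimeWarning: invalid value encountered in divide
  return ((G/R>.47)&(G/R<.78)&(B/R<.52)).astype(np.uint8)
```

View pics/s2.png

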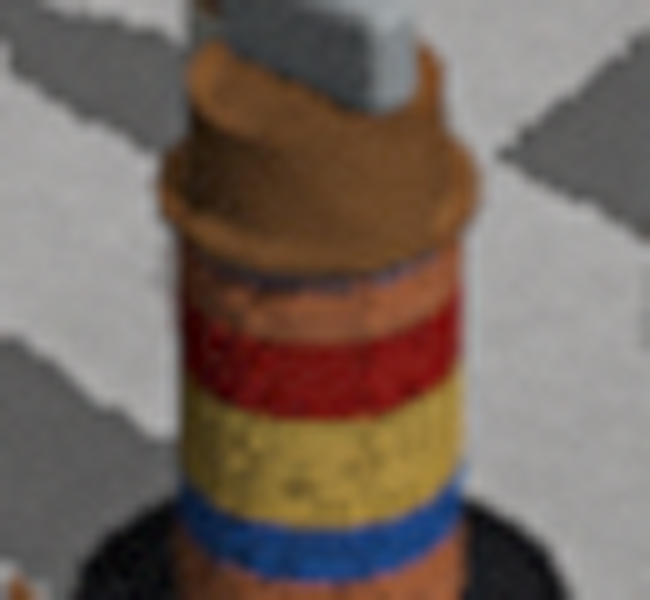

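View pics/s2t.png

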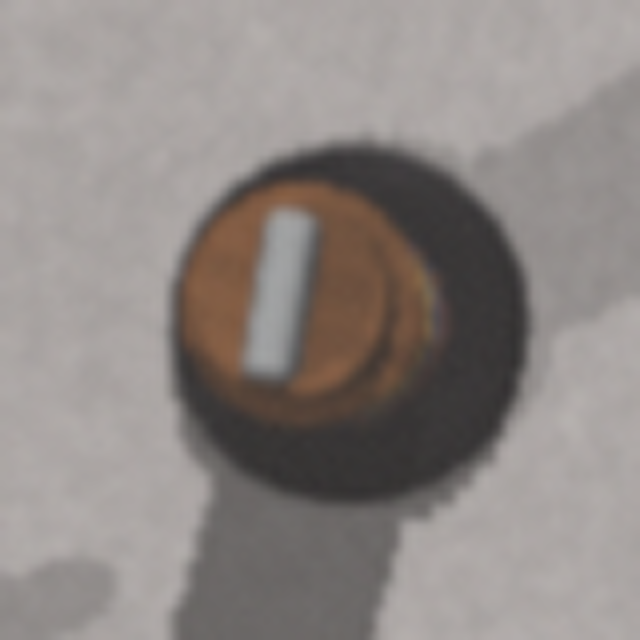

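Run:
```python
from ov import *
o=[]
for f in("scene16","scene18","scene21"):
    im=cv2.imread(f"pics/{f}.png"); ov(im,133.2,"pics/t.png",8); o.append(cv2.resize(cv2.imread("pics/t.png")[200:560,130:520],None,fx=.68,fy=.68*1.5))
cv2.imwrite("pics/cmp.png",np.hstack(o))
```

```text
(no output)
```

View pics/cmp.png

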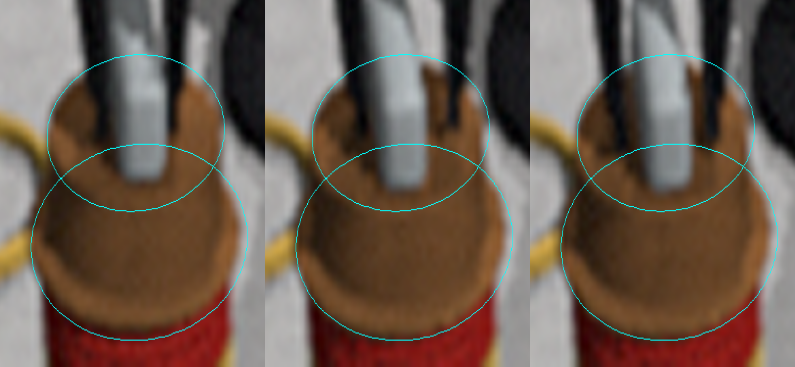

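```bash
python3 - <<'E' 2>/dev/null
from fit import *
A=cv2.imread("pics/scene0.png")
for nm,h,y0 in(("scene0",148,270),("scene16",133.2,277),("scene17",133.2,277),("scene18",133.2,277),("scene19",133.2,277),("scene20",133.2,277),("scene21",133.2,277)):
    I=cv2.imread(f"pics/{nm}.png").astype(float)
    # G-B (brown high ~30, red/grey ~3) half crossing, subpixel
    r=[]
    for x in range(278,308,3):
        g=(I[y0:y0+20,x-1:x+2,1]-I[y0:y0+20,x-1:x+2,0]).mean(1)
        ref=g[:4].mean()/2; i=np.argmax((g<ref)&(np.arange(len(g))>2)); y=y0+i-1+(g[i-1]-ref)/(g[i-1]-g[i]); r.append(y-low(*C,h,np.array([x]))[0])
    print(nm,np.median(r).round(2),np.array(r).round(2))
E
```

```text
scene0 -0.32 [ 0.74  0.39 -0.03 -0.29 -0.35 -0.52 -0.76 -0.87 -0.19 -0.74]
scene16 -0.91 [-0.96 -0.69 -1.05 -0.86 -1.11 -0.84 -1.03 -0.86 -0.78 -0.98]
scene17 -0.96 [-0.94 -1.19 -0.99 -0.9  -0.98 -0.98 -1.01 -0.76 -0.82 -0.89]
scene18 -0.15 [ 0.25  0.6   0.11  0.08 -0.16 -0.14 -0.17 -0.31 -0.18 -0.61]
scene19 0.32 [ 0.38  0.47  0.3   0.46  0.34  0.33  0.04  0.13 -0.07 -0.09]
scene20 0.29 [ 0.29  0.66  0.34  0.46  0.3   0.42  0.11  0.13 -0.1  -0.19]
scene21 -0.01 [ 0.26  0.68  0.3   0.2   0.03 -0.05 -0.05 -0.14 -0.29 -0.61]
```

After the cap was centred and turned again, the flange edge fell by the full 14.8 mm (+0.3 px), and it holds against a firm stop at Mz about 0.2 N·m. Opening and retreating for a clear look.

play_rows --series '[{"travel":[0.8,0,0],"twist":[0,0,0],"hand":50},{"travel":[0,0,0],"twist":[0,0,0],"hand":60},{"travel":[0,0,0],"twist":[0,0,0],"hand":60},{"travel":[0,0,-15],"twist":[0,0,0],"hand":60},{"travel":[0,0,-30],"twist":[0,0,0],"hand":60},{"travel":[0,0,-40],"twist":[0,0,0],"hand":60},{"travel":[0,0,-40],"twist":[0,0,0],"hand":60},{"travel":[0,40,-20],"twist":[0,0,0],"hand":60},{"travel":[0,40,0],"twist":[0,0,0],"hand":60},{"travel":[0,40,0],"twist":[0,0,0],"hand":60},{"travel":[0,40,0],"twist":[0,0,0],"hand":60},{"travel":[0,0,0],"twist":[0,0,0],"hand":60}]'

```text
clock: 17.3
ee_pos: [462.9, 26.7, 328.1]
eef_rot: [0.007, -0.34, 0.94, 0.001]
wrist_force: [0.9, -0.0, -0.2]
gripper_width: 0.631
```

```bash
python3 - <<'E' 2>/dev/null
from fit import *
delta([569.6,-97.6,169],-137)
im=imaging.grab_frame("scene")[:,:,::-1].copy(); cv2.imwrite("pics/scene22.png",im)
t=imaging.grab_frame("top")[:,:,::-1].copy(); cv2.imwrite("pics/top22.png",t)
ov(im,133.2,"pics/ov22.png",8)
cv2.imwrite("pics/top22z.png",cv2.resize(t[195:275,313:393],None,fx=7,fy=7,interpolation=cv2.INTER_CUBIC))
E
```

```text
t 17.3 pos [462.9  26.7 328.1] yaw -140.25 tilt z [ 0.0122  0.0066 -0.9999] F [ 0.9 -0.  -0.2] M [ 0.04 -0.06  0.02] w 60.0 q6 2.38
travel [  -0.4 -163.4  159.6]
twist [-0.0031  0.0136 -0.0567]
```

View pics/ov22.png

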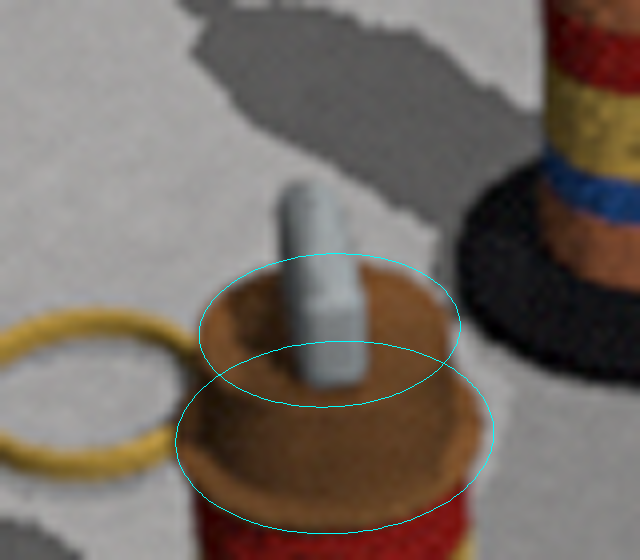

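View pics/top22z.png

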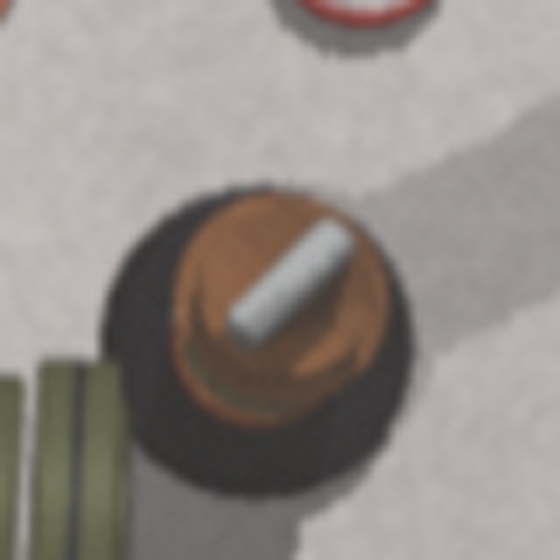

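View pics/scene22.png

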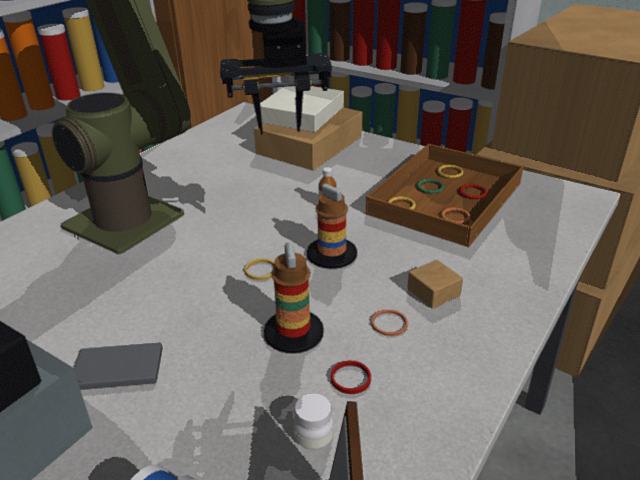

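```bash
python3 - <<'E' 2>/dev/null
from fit import *
S=lambda x,y:((x+.5)/8-.5+250,(y+.5)/8-.5+220); T=lambda x,y:((x+.5)/7-.5+313,(y+.5)/7-.5+195)
print(tri(S(322,243),T(290,278)))
a=onz("top",T(336,232),185);b=onz("top",T(243,325),185);d=a-b;print("yaw",np.degrees(np.arctan2(d[1],d[0])),np.linalg.norm(d),(a+b)/2)
R={}
for nm,h,y0 in(("scene0",148,270),("scene21",133.2,277),("scene22",133.2,277)):
    I=cv2.imread(f"pics/{nm}.png").astype(float); r=[]
    for x in range(278,308,3):
        g=(I[y0:y0+20,x-1:x+2,1]-I[y0:y0+20,x-1:x+2,0]).mean(1)
        ref=g[:4].mean()/2; i=np.argmax((g<ref)&(np.arange(len(g))>2)); y=y0+i-1+(g[i-1]-ref)/(g[i-1]-g[i]); r.append(y-low(*C,h,np.array([x]))[0])
    R[nm]=np.array(r)
    print(nm,np.array(r).round(2), "mm low vs init",((np.array(r)-R["scene0"]).mean()/.47).round(2))
# top-view flange/drum lower edge, all objects shift
A=cv2.imread("pics/top0.png");B=cv2.imread("pics/top22.png")
for n,(x,y) in dict(box=(249,177),b=(302,190),r=(365,185),y=(302,314),pot=(418,177),calc=(448,326),scent=(175,326)).items():
    w=18; t=A[y-w:y+w,x-w:x+w]; r=cv2.matchTemplate(B[y-w-6:y+w+6,x-w-6:x+w+6],t,cv2.TM_CCOEFF_NORMED);_,v,_,l=cv2.minMaxLoc(r);print(n,round(v,2),l[0]-6,l[1]-6)
E
```

```text
(array([569.48065741, -97.33617411, 182.99448811]), [np.float64(0.745368266871351), np.float64(0.7453682668713534)])
yaw -45.59154358126609 40.175138264692876 [569.68437641 -96.59739063 185.        ]
scene0 [ 0.74  0.39 -0.03 -0.29 -0.35 -0.52 -0.76 -0.87 -0.19 -0.74] mm low vs init 0.0
scene21 [ 0.26  0.68  0.3   0.2   0.03 -0.05 -0.05 -0.14 -0.29 -0.61] mm low vs init 0.63
scene22 [ 0.46  0.56  0.3   0.24  0.14 -0.06 -0.04 -0.18 -0.12 -0.68] mm low vs init 0.7
box 1.0 0 0
b 1.0 0 0
r 1.0 0 0
y 0.13 6 -6
pot 0.99 0 0
calc 0.87 0 -1
scent 1.0 0 0
```

Bar top triangulates to 183.0, down from 197.9: a 14.9 mm drop against 14.8 expected at home. It's level and centred, so I'm handing in.

```bash
python3 -c "
from cell import ticket,telemetry
print(telemetry.read_state()['clock']);print(ticket.job_done())"
```

```text
17.4
the job is handed in; nothing more can be done
None
```

The cap is screwed fully home, released and handed in at 17.4 s; no verdict was reported.

**What I did:** I set the fingers loosely round the bar and turned it about 50° anticlockwise until the camera showed it drop by about 8.5 mm. I then followed it down and turned it about 80° clockwise. Part way it bound against a side push of about 3 N. I let go, re-centred and regripped softly, and turned it on until it held at a firm stop at about 0.2 N·m. Then I opened and withdrew.

**Last checks:**
- **Height:** the bar top dropped 14.9 mm between the first and last views (14.8 expected). The flange edge read about 0.7 mm lower than that.
- **Position:** the bar centre is within about 1 mm of the axis.
- **Counter goods:** the box, pot, scent and the two bangles visible from above show no shift. The calculator's match was weaker (0.87, 1 px), partly because of shadow.

**Checks that disagreed or failed:**
- An early edge reading, taken while the fingers were pressing sideways, put the cap about 1.5 mm too high. It disappeared once I released and re-centred.
- The yellow bangle was hidden by the arm in the top view. I judged it unmoved from the scene camera only.

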